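Warm the shaving soap

TASK

Stand the closed aluminium tin upright on the round plate of the soap warmer, so that the whole of its base is on the plate; set it down, do not drop it. Then turn the warmer's dial until its pointer rests in the notch of the mark with two dots. Leave the other things on the shelf where they are.

Things in the scene. Friction and masses are not known exactly. Their poses are not given: they have to be found in the camera images.
- shelf: Stainless steel rail shelf, fixed, 220 x 940 mm, flat top 130 mm above the table; origin on the table under its centre, x to its back, y along it; turned by up to 0.1 rad. A thin rail runs 22 mm above the top at the back edge (x = +105 mm); a loofah handle and a round scrubber hang below the front edge.
- warmer: Soap warmer, fixed on the shelf: white plastic box 160 (x) x 260 (y) x 45 mm; origin at the centre of its underside, x to its back, y to its left. On top: warming plate (y = +65 mm) and dial (x = +15, y = -65 mm). Round the dial's front half, clockwise from above: a short bar (off), one dot, two dots, three dots, the dots in radial rows.
- plate (a point): Centre of the upper face of the round dark steel warming plate (diameter 90 mm, flat, its face 51 mm above the warmer's underside, no rim).
- two_mark (a point): The two-dot mark on the warmer's top, 40 mm from the dial's axis: the dial's pointer must point at it.
- dial_grip (a point): Point on the dial's vertical axis 24 mm above the warmer's top: TCP place for turning it. The dial is black: a round skirt (diameter 50, 7 mm high) with an upright grip bar on it, 44 mm long, 13 mm thick, its top 31 mm above the warmer's top. The point's x axis points along the bar to the pointer.
- dial_nose (a point): End of the white pointer, 30 mm from the dial's axis along the bar: shows which way the dial points.
- dial (a joint): Dial angle in rad, growing clockwise seen from above: 0 off, 0.698 one dot, 1.396 two dots, 2.094 three dots; stops just past both ends. The pointer's direction, counter-clockwise from the warmer's x axis, is 4.189 - angle. Sprung notches (under 0.1 N m) draw the released dial in and hold it. Starts at off or at one dot.
- tin: Closed round aluminium tin, diameter 54, height 34 mm, about 120 g; the origin is the centre of its underside. It stands upright on the shelf to one side of the warmer.
- bowl: White ceramic shaving bowl, 100 mm across, 50 mm high, standing on the shelf on the other side of the warmer; the origin is the centre of its underside. Leave it alone.
- clipper: Grey plastic nail clipper, 62 x 15 x 12 mm, lying at the left end of the shelf; the origin is under its centre. Leave it alone.
- brush: Grey shaving brush, diameter 36, height 102 mm, standing at the right end of the shelf; the origin is the centre of its underside. Leave it alone.
- aftershave: Glass bottle, diameter 40, height 85 mm, standing at the left end of the shelf; the origin is the centre of its underside. Leave it alone.
Things that resemble listed ones, but are neither listed nor needed, are in the scene too. Leave any turquoise look-alike of the tin alone.

How it is judged:
By the outcome, as a careful person would: the job done as asked, in the order asked, and still so for the second after the job is handed in, with the robot touching nothing.
It also fails if it takes over 48 s, if anything falls off the work surface, if the arm or the gripper's body presses on something with over 40 N, if the wrist force passes 120 N, or if a joint passes its speed limit or range.

ROBOT

A 7-joint arm with a two-finger parallel gripper is mounted at the origin on the work surface. World frame = base frame: x ahead of the robot, y to its left, z up, the work surface at z = 0. Lengths are in m, angles in rad, forces in N, time in s.
With the tool pointing down it reaches from about 0.425 to 0.875 m from the base axis. Payload 4.7 kg.
Tool frame: the origin (TCP) lies between the finger pads, 19 mm behind the fingertips; this is the grasp point; z points along the fingers, y is the line along which they close (so a half turn about z gives the same grasp; the last joint's range is limited). The gripper opens to 87 mm and grips with 3 to 60 N. Pads are 19 mm wide; open, the fingers measure 117 mm over their backs; the gripper's body (75 mm by 190 mm) begins 51 mm behind the grasp point.
Start: joints at [0.014, 0.321, -0.07, 1.45, 0.023, 1.371, -0.057], TCP at [0.65, -0, 0.241] pointing down, gripper open.
Joint ranges: [-2.86, 2.86], [-0.3, 2.09], [-1.38, 1.24], [0.06, 2.45], [-1.56, 4.7], [0.09, 2.05], [-2.69, 2.69]. Speed limits (rad/s): [2.57, 2.57, 3.14, 3.14, 3.14, 3.14, 3.14].

INTERFACE

Orientations are given as a rotation vector (axis times angle).
In Python, from bench import ctrl gives the robot as it stands. The module is installed in compiled form; this text tells all that it offers.
- The arm moves only by the shell command python3 -m inch 'ROWS' [FORCE]. ROWS is JSON, a list of rows, each an object with "slide": the shift along the tool's x, y, z scaled (see below), a list of three; "angular": the turn, a rotation vector about the tool's x, y, z scaled (see below), a list of three; "claw": the opening, from -1 (shut) to 1 (fully open). In form: [{"slide": [tx, ty, tz], "angular": [rx, ry, rz], "claw": claw}, ...]. A call has 1 to 10 rows; each row is the pose to reach, as a shift and turn from the pose commanded when the call began, along the tool's axes at that moment; what a row does not reach only later rows make up. The controller multiplies each number of a shift by 0.25 m and each number of a turn by 30 degrees. A row lasts 1/10 s, in which the tool goes at most 50 mm and 8.59 degrees, less where a joint would pass 70% of its speed; a pose out of reach is approached as far as the arm can. A call with a number of a shift or a turn outside -1 to 1 is refused whole. A call with a gripper value outside its range is refused whole. The fingers move at their own pace and stop on an object; FORCE is the grip in N (left out, the last holds). Time passes only in rows, so rows that repeat a pose let the fingers close. It gives the time, the measured TCP pose, the force, the opening and the grip force at its end, in the units of the state.
- ctrl.get_state(): the state, without advancing time (a new reading comes with each control period).
- ctrl.get_image(name): name is "scene" or "side" or "wrist"; returns a dict with "color" (420x560x3 uint8, red, green, blue), "depth" (420x560 float32, m along the optical axis (not along the pixel's ray), 0 where there is no reading), "camera_matrix" (3x3 intrinsics, pixels), "extrinsics" (4x4, takes a point from camera to world coordinates); the wrist camera has in their place "tool_from_camera" (4x4, takes a point from camera to tool coordinates, whose origin is the TCP and whose axes are the flange's). Camera axes: x right, y up, looking along -z (the intrinsics and any distortion apply to the point x, -y, -z); pixel columns grow to the right and rows downward; lengths in m; the calibration is good to about 2 mm. A picture is of the moment at which its call begins: read the wrist's pose just before it.
- ctrl.close_job(): hands the job in; it is judged then, once.
Trained networks look in the newest picture that a camera, given by its name, has taken for a name from the list of things; names that differ only in an ending like _2 or _b are one class to them, and where a whole thing is asked for, a point or a joint stands for the part that bears it (a point fixed in the world has none). Each returns a list of dicts, best first, with "confidence" (0 to 1); they miss things now and then, are a little off and sometimes report something else, mostly with a low value. They report only what shows in the picture. A call takes as long as a camera call. They do not tell look-alikes from the thing itself.
- ctrl.find_in(query, camera): "bbox" ([centre column, centre row, width, height] in pixels, round what is visible of it).
- ctrl.outline_of(query, camera): "mask" (420x560 bool, what is visible of it) and "bbox" ([centre column, centre row, width, height] in pixels, round what is visible of it).
The state is a dict: "time": time; "joint_positions": joint angles; "qd": joint speeds; "joint_torque": joint torques, N m; "position": TCP position; "tool_rot": TCP orientation; "ft_force": force on the tool from outside, world axes, zero at the start; "torque": the same for the moment, N m; "grip_width": opening from 0.0 (shut) to 1.0 (fully open); "grip_force": force on a finger pad.
Only numpy, scipy, OpenCV 4.12 (cv2) and the standard library are available. Lean on these libraries where they do the work, as an engineer would, in place of code of your own. Each camera call takes 0.05 s, during which the arm holds its last target. There are 200 camera calls.

## Working session

There is one attempt and no reset: what is moved stays moved. The work goes in short steps, Python scripts to look and compute and a shell command to move; the robot and the scene stay as the last step left them, time stands still between calls to the robot, and variables do not carry over. Pictures are saved under pics/ and viewed, at most 10 in all, crops included, and the job is handed in when it is done.

```bash
mkdir -p pics
cat > h.py <<'E'
import numpy as np, cv2
from scipy.spatial.transform import Rotation as R
from bench import ctrl
def T_of(s):
    T=np.eye(4);T[:3,:3]=R.from_rotvec(s["tool_rot"]).as_matrix();T[:3,3]=s["position"];return T
def grab(n):
    s=ctrl.get_state();im=ctrl.get_image(n)
    E=np.array(im["extrinsics"]) if "extrinsics" in im else T_of(s)@np.array(im["tool_from_camera"])
    return im,E
def cloud(im,E):
    K=np.array(im["camera_matrix"]);d=im["depth"];v,u=np.mgrid[:420,:560]
    P=np.stack([(u-K[0,2])/K[0,0]*d,-(v-K[1,2])/K[1,1]*d,-d,np.ones_like(d)],-1)
    return (P@E.T)[...,:3]
def proj(p,im,E):
    K=np.array(im["camera_matrix"]);c=np.linalg.inv(E)@np.r_[p,1]
    return K[0,0]*c[0]/-c[2]+K[0,2],K[1,1]*-c[1]/-c[2]+K[1,2]
def save(im,f,crop=None,scale=1):
    a=im["color"][...,::-1]
    if crop: a=a[crop[1]:crop[3],crop[0]:crop[2]]
    cv2.imwrite(f,cv2.resize(a,None,fx=scale,fy=scale,interpolation=cv2.INTER_CUBIC))
E
python3 - <<'E'
from h import *
a=[]
for n in ["scene","side"]:
    im,E=grab(n);P=cloud(im,E);np.savez(f"{n}.npz",E=E,**{k:im[k] for k in("color","depth","camera_matrix")})
    a.append(im["color"])
    print(n,E[:3,3].round(2))
    for q in ["tin","warmer","plate","dial_grip","dial_nose","two_mark","bowl","shelf"]:
        for r in ctrl.outline_of(q,n)[:3]:
            m=r["mask"]&(im["depth"]>0);p=P[m]
            if len(p): print(q,round(r["confidence"],2),np.round(r["bbox"]),p.mean(0).round(3),np.percentile(p,[2,98],axis=0).round(3).tolist())
    cv2.imwrite(f"pics/{n}.png",im["color"][...,::-1])
E
```

```text
scene [ 1.4  -0.07  1.02]
tin 0.86 [166. 192.  18.  22.] [ 0.51  -0.31   0.155] [[0.443, -0.336, 0.13], [0.531, -0.286, 0.167]]
tin 0.84 [202. 264.  18.  21.] [ 0.693 -0.203  0.03 ] [[0.663, -0.226, 0.008], [0.713, -0.18, 0.039]]
tin 0.74 [175. 261.  18.  16.] [ 0.679 -0.296  0.029] [[0.648, -0.321, 0.001], [0.699, -0.272, 0.038]]
warmer 0.57 [258. 190.  89.  49.] [ 0.529 -0.036  0.173] [[0.43, -0.147, 0.139], [0.61, 0.109, 0.204]]
warmer 0.55 [250. 211. 313.  74.] [ 0.543 -0.065  0.13 ] [[0.401, -0.489, 0.09], [0.65, 0.412, 0.155]]
plate 0.82 [260. 193.  86.  47.] [ 0.534 -0.032  0.174] [[0.434, -0.145, 0.143], [0.611, 0.109, 0.204]]
dial_grip 0.74 [240. 186.  16.  17.] [ 0.526 -0.083  0.192] [[0.503, -0.105, 0.178], [0.543, -0.06, 0.209]]
dial_nose 0.49 [239. 186.  17.  13.] [ 0.526 -0.085  0.192] [[0.506, -0.105, 0.178], [0.543, -0.062, 0.208]]
two_mark 0.83 [258. 191.  89.  50.] [ 0.533 -0.033  0.174] [[0.434, -0.146, 0.143], [0.611, 0.109, 0.204]]
bowl 0.58 [347. 189.  33.  22.] [0.531 0.249 0.16 ] [[0.495, 0.201, 0.133], [0.588, 0.29, 0.182]]
shelf 0.59 [253. 211. 316.  73.] [ 
[... 520 characters left out ...]
.  91.] [0.51  0.011 0.175] [[0.426, -0.133, 0.145], [0.597, 0.12, 0.196]]
dial_grip 0.68 [324. 178.  21.  18.] [ 0.516 -0.077  0.192] [[0.496, -0.104, 0.177], [0.542, -0.059, 0.209]]
dial_nose 0.49 [326. 178.  23.  21.] [ 0.515 -0.079  0.191] [[0.496, -0.132, 0.175], [0.541, -0.058, 0.209]]
two_mark 0.88 [315. 209. 103.  92.] [0.51  0.011 0.174] [[0.426, -0.134, 0.133], [0.601, 0.12, 0.195]]
bowl 0.71 [270. 274.  50.  42.] [0.546 0.234 0.157] [[0.497, 0.195, 0.131], [0.589, 0.291, 0.182]]
shelf 0.92 [294. 251. 225. 295.] [0.515 0.115 0.123] [[0.386, -0.471, 0.002], [0.651, 0.429, 0.156]]
shelf 0.72 [350. 141.  19.  21.] [ 0.502 -0.3    0.157] [[0.478, -0.331, 0.134], [0.526, -0.284, 0.169]]
```

View pics/scene.png

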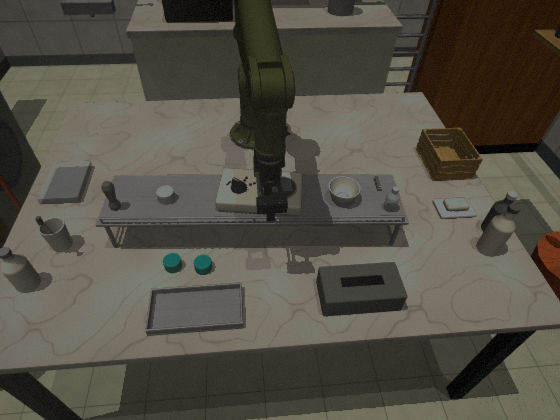

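View pics/side.png

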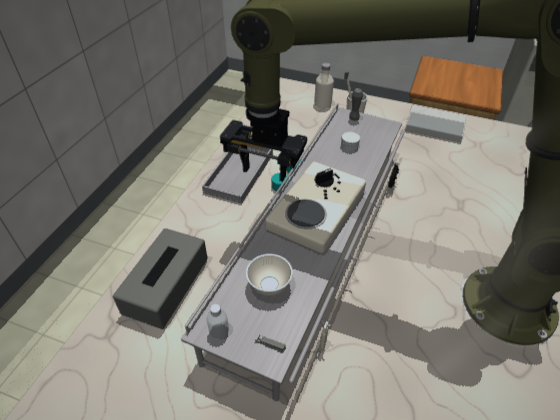

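The candidates for the tin are the grey tin on the shelf at scene (166,192) and side (350,140), and two turquoise look-alikes on the table at scene (173,262) and (203,264). I choose the grey one on the shelf. The dial is at side (324,178) and the plate at side (306,213).

Run:
```python
from h import *
print(ctrl.get_state()["tool_rot"],T_of(ctrl.get_state())[:3,:3].round(3).tolist())
for n in ["scene","side"]:
    im=dict(np.load(n+".npz"));E=im["E"];P=cloud(im,E);c=im["color"].astype(int)
    x,y,z=P[...,0],P[...,1],P[...,2];w=(x>.4)&(x<.65)&(y>-.18)&(y<.15)
    top=w&(z>.168)&(z<.185);print(n,"warmer rect",cv2.minAreaRect((P[top][:,:2]*1000).astype(np.float32)))
    bright=c.max(-1)
    pl=top&(bright<110)&(y>-.03);print("plate",cv2.minEnclosingCircle((P[pl][:,:2]*1000).astype(np.float32)),P[pl].mean(0).round(4),pl.sum())
    g=w&(z>.198)&(z<.215)&(y<-.03);print("bar",P[g].mean(0).round(4),cv2.minAreaRect((P[g][:,:2]*1000).astype(np.float32)),g.sum())
    t=(x>.42)&(x<.58)&(y>-.36)&(y<-.26)&(z>.158)&(z<.18);print("tin",P[t].mean(0).round(4),cv2.minEnclosingCircle((P[t][:,:2]*1000).astype(np.float32)),t.sum())
    sh=(abs(z-.13)<.006)&(abs(y)<.6);print("shelf",cv2.minAreaRect((P[sh][:,:2]*1000).astype(np.float32)))
im=dict(np.load("side.npz"));a=im["color"][...,::-1]
A=cv2.resize(a[155:245,255:375],None,fx=5,fy=5,interpolation=cv2.INTER_CUBIC)
B=cv2.resize(a[115:165,325:375],None,fx=4,fy=4,interpolation=cv2.INTER_CUBIC)
A[:200,:200]=B;cv2.imwrite("pics/crop.png",A)
```

```text
[2.22129552e+00 2.22140383e+00 8.98887797e-05] [[-0.0, 1.0, 0.0], [1.0, 0.0, -0.0], [-0.0, 0.0, -1.0]]
scene warmer rect ((516.6695556640625, -15.835113525390625), (258.8300476074219, 162.25942993164062), 80.97328186035156)
plate ((528.6940307617188, 57.71086120605469), 92.7314224243164) [0.5377 0.078  0.1773] 663
bar [ 0.5219 -0.082   0.2047] ((519.8206176757812, -81.7718276977539), (44.116485595703125, 14.630542755126953), 50.2632942199707) 63
tin [ 0.5069 -0.3107  0.1639] ((504.0064392089844, -311.2650451660156), 28.593433380126953) 189
shelf ((-5.25250244140625, -6.121337890625), (1192.447998046875, 1324.4517822265625), 89.44961547851562)
side warmer rect ((512.7570190429688, -15.888519287109375), (264.434326171875, 159.9862823486328), 80.52894592285156)
plate ((521.1825561523438, 47.28729248046875), 101.45364379882812) [0.5279 0.0526 0.1808] 1001
bar [ 0.518  -0.0791  0.2053] ((518.2413330078125, -81.26312255859375), (43.817771911621094, 15.73245620727539), 48.112579345703125) 94
tin [ 0.5027 -0.3073  0.165 ] ((504.5594482421875, -310.5198974609375), 29.012067794799805) 187
shelf ((896.3262939453125, -275.80279541015625), (928.7227783203125, 1936.339599609375), 57.60267639160156)
```

View pics/crop.png

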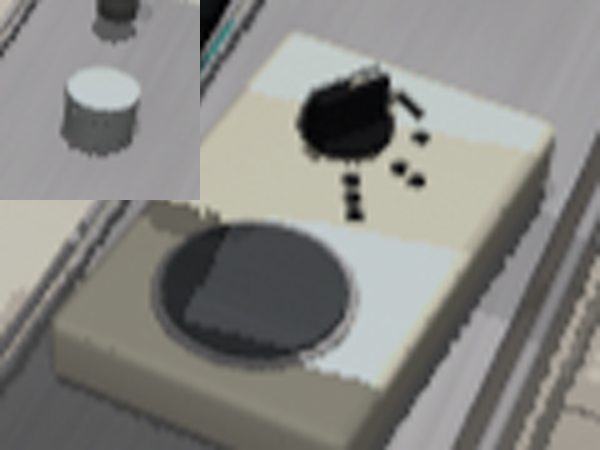

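The crop shows the grey tin with its white lid, plain and not turquoise. The dial bar points at the off bar near (400,105), followed by one, two and three dots. The plate is clear at (255,290).

Estimates:
- Tin: (0.504, -0.311)
- Plate: (0.525, 0.048)
- Dial: (0.519, -0.082)
- Warmer yaw: about -0.16 rad

Dial at off means the pointer direction is 231°, which agrees with the fitted bar angle of 49° modulo 180°.

```bash
python3 -m inch '[{"slide":[-0.2,-0.14,-0.2],"angular":[0,0,0],"claw":1},{"slide":[-0.4,-0.3,-0.2],"angular":[0,0,0],"claw":1},{"slide":[-0.6,-0.45,-0.2],"angular":[0,0,0],"claw":1},{"slide":[-0.8,-0.58,-0.2],"angular":[0,0,0],"claw":1},{"slide":[-0.8,-0.58,-0.2],"angular":[0,0,0],"claw":1},{"slide":[-0.8,-0.58,-0.2],"angular":[0,0,0],"claw":1},{"slide":[-0.8,-0.58,-0.2],"angular":[0,0,0],"claw":1}]' 20
python3 -m inch '[{"slide":[-0.2,0,0],"angular":[0,0,0],"claw":1},{"slide":[-0.44,0,0],"angular":[0,0,0],"claw":1},{"slide":[-0.44,0,0],"angular":[0,0,0],"claw":1},{"slide":[-0.44,0,0],"angular":[0,0,0],"claw":1},{"slide":[-0.44,0,0],"angular":[0,0,0],"claw":1},{"slide":[-0.44,0,0],"angular":[0,0,0],"claw":1}]'
python3 - <<'E'
from h import *
im,E=grab("wrist");P=cloud(im,E);save(im,"pics/w1.png")
s=ctrl.get_state();print(s["position"],s["tool_rot"],s["joint_positions"])
for r in ctrl.outline_of("tin","wrist")[:2]:
    p=P[r["mask"]&(im["depth"]>0)];p=p[(p[:,2]>.157)&(p[:,2]<.175)]
    if len(p)>20: print(r["confidence"],r["bbox"],p.mean(0),cv2.minEnclosingCircle((p[:,:2]*1000).astype(np.float32)))
E
```

```text
time: 1.6
position: [0.5038, -0.2025, 0.2919]
tool_rot: [2.226, 2.215, 0.001]
ft_force: [0.1, 0.5, -0.3]
grip_width: 0.999
grip_force: 0.0
time: 2.2
position: [0.5064, -0.307, 0.2912]
tool_rot: [-2.216, -2.226, -0.002]
ft_force: [0.3, 0.0, 0.6]
grip_width: 0.998
grip_force: 0.0
[ 0.50616    -0.30740919  0.2913322 ] [-2.21679783e+00 -2.22560700e+00 -1.58562464e-03] [ 0.37080149  0.17658827  0.15085246  1.53107238 -0.02771576  1.4360044
  0.52703559]
0.65 [277.9, 207.5, 72.6, 71.2] [ 0.50291213 -0.31156734  0.16439473] ((502.95501708984375, -312.7011413574219), 27.0498104095459)
```

View pics/w1.png

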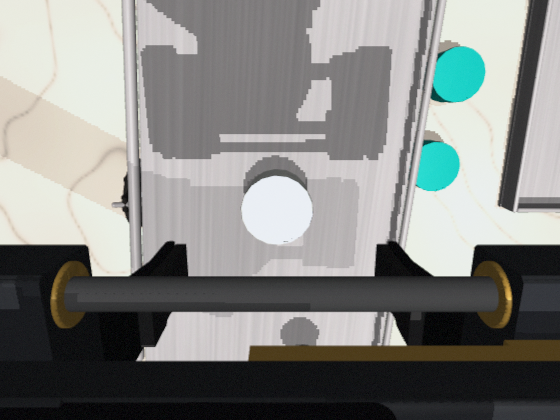

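The wrist view shows the white-lidded tin at (277,208) between the fingers and the turquoise look-alikes outside the shelf. The tin is at (0.503, -0.312), so I descend.

```bash
python3 -m inch '[{"slide":[-0.016,-0.012,0.1],"angular":[0,0,0],"claw":1},{"slide":[-0.016,-0.012,0.25],"angular":[0,0,0],"claw":1},{"slide":[-0.016,-0.012,0.4],"angular":[0,0,0],"claw":1},{"slide":[-0.016,-0.012,0.5],"angular":[0,0,0],"claw":1},{"slide":[-0.016,-0.012,0.55],"angular":[0,0,0],"claw":1},{"slide":[-0.016,-0.012,0.55],"angular":[0,0,0],"claw":1},{"slide":[-0.016,-0.012,0.55],"angular":[0,0,0],"claw":1},{"slide":[-0.016,-0.012,0.55],"angular":[0,0,0],"claw":1}]'
python3 -m inch '[{"slide":[0,0,0],"angular":[0,0,0],"claw":0.1},{"slide":[0,0,0],"angular":[0,0,0],"claw":0},{"slide":[0,0,0],"angular":[0,0,0],"claw":0},{"slide":[0,0,0],"angular":[0,0,0],"claw":0},{"slide":[0,0,0],"angular":[0,0,0],"claw":0},{"slide":[0,0,0],"angular":[0,0,0],"claw":0},{"slide":[0,0,0],"angular":[0,0,0],"claw":0},{"slide":[0,0,0],"angular":[0,0,0],"claw":0}]' 20
```

```text
time: 3.1
position: [0.5032, -0.3145, 0.1558]
tool_rot: [2.219, 2.219, 0.002]
ft_force: [-0.4, 0.3, 0.1]
grip_width: 0.999
grip_force: 0.0
time: 3.9
position: [0.5021, -0.314, 0.1538]
tool_rot: [2.221, 2.221, 0.0]
ft_force: [-0.3, 0.4, 0.9]
grip_width: 0.606
grip_force: 20.0
```

```bash
python3 -m inch '[{"slide":[0,0,-0.1],"angular":[0,0,0],"claw":0},{"slide":[0,0,-0.24],"angular":[0,0,0],"claw":0},{"slide":[0,0,-0.38],"angular":[0,0,0],"claw":0},{"slide":[0.1,0,-0.48],"angular":[0,0,0],"claw":0},{"slide":[0.25,0.02,-0.48],"angular":[0,0,0],"claw":0},{"slide":[0.4,0.04,-0.48],"angular":[0,0,0],"claw":0},{"slide":[0.55,0.06,-0.48],"angular":[0,0,0],"claw":0},{"slide":[0.7,0.08,-0.48],"angular":[0,0,0],"claw":0},{"slide":[0.85,0.09,-0.48],"angular":[0,0,0],"claw":0},{"slide":[1,0.09,-0.48],"angular":[0,0,0],"claw":0}]'
python3 -m inch '[{"slide":[0.15,0,0],"angular":[0,0,0],"claw":0},{"slide":[0.3,0,0],"angular":[0,0,0],"claw":0},{"slide":[0.4,0,0],"angular":[0,0,0],"claw":0},{"slide":[0.444,0,0],"angular":[0,0,0],"claw":0},{"slide":[0.444,0,0],"angular":[0,0,0],"claw":0},{"slide":[0.444,0,0],"angular":[0,0,0],"claw":0},{"slide":[0.444,0,0],"angular":[0,0,0],"claw":0},{"slide":[0.444,0,0],"angular":[0,0,0],"claw":0}]'
python3 - <<'E'
from h import *
for n in("wrist","side"):
    im,E=grab(n);save(im,f"pics/{n}2.png");P=cloud(im,E);print(n,[round(float(v),3) for v in proj(np.array([.525,.048,.181]),im,E)])
    for r in ctrl.outline_of("tin",n)[:3]:
        p=P[r["mask"]&(im["depth"]>0)];print(r["confidence"],r["bbox"],p.mean(0))
E
```

```text
time: 4.9
position: [0.5243, -0.0625, 0.2734]
tool_rot: [-2.221, -2.221, 0.001]
ft_force: [1.1, 0.5, -1.9]
grip_width: 0.611
grip_force: 20.0
time: 5.7
position: [0.5246, 0.0452, 0.2737]
tool_rot: [2.224, 2.218, -0.001]
ft_force: [-0.4, -0.0, -1.5]
grip_width: 0.607
grip_force: 20.0
wrist [281.569, 211.746]
side [305.206, 211.58]
0.79 [306.9, 183.8, 22.9, 26.9] [0.52277447 0.05809944 0.27794317]
0.52 [278.9, 180.4, 15.4, 21.1] [ 0.6902944  -0.1983886   0.03113336]
```

View pics/wrist2.png

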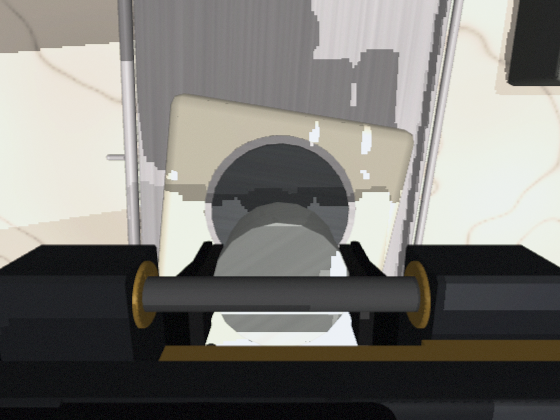

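The wrist view shows the plate centred at about (281,211), matching the projected estimate, and the tin is held upright. I lower slowly.

```bash
python3 -m inch '[{"slide":[0.006,0,0.08],"angular":[0,0,0],"claw":0},{"slide":[0.006,0,0.16],"angular":[0,0,0],"claw":0},{"slide":[0.006,0,0.22],"angular":[0,0,0],"claw":0},{"slide":[0.006,0,0.25],"angular":[0,0,0],"claw":0},{"slide":[0.006,0,0.258],"angular":[0,0,0],"claw":0},{"slide":[0.006,0,0.26],"angular":[0,0,0],"claw":0},{"slide":[0.006,0,0.26],"angular":[0,0,0],"claw":0},{"slide":[0.006,0,0.26],"angular":[0,0,0],"claw":0}]'
python3 -m inch '[{"slide":[0,0,0.004],"angular":[0,0,0],"claw":0},{"slide":[0,0,0.008],"angular":[0,0,0],"claw":0},{"slide":[0,0,0.012],"angular":[0,0,0],"claw":0},{"slide":[0,0,0.012],"angular":[0,0,0],"claw":0},{"slide":[0,0,0.012],"angular":[0,0,0],"claw":0}]'
```

```text
time: 6.7
position: [0.525, 0.0485, 0.2096]
tool_rot: [2.221, 2.221, 0.002]
ft_force: [0.5, -0.4, -1.3]
grip_width: 0.604
grip_force: 20.0
time: 7.2
position: [0.5245, 0.0485, 0.2057]
tool_rot: [2.221, 2.221, -0.0]
ft_force: [-1.0, 0.4, -1.5]
grip_width: 0.604
grip_force: 20.0
```

Not yet in contact, since the force still shows the tin's weight. I creep down.

```bash
python3 -m inch '[{"slide":[0,0,0.004],"angular":[0,0,0],"claw":0},{"slide":[0,0,0.006],"angular":[0,0,0],"claw":0},{"slide":[0,0,0.006],"angular":[0,0,0],"claw":0},{"slide":[0,0,0.006],"angular":[0,0,0],"claw":0}]'
```

```text
time: 7.6
position: [0.5246, 0.0485, 0.2048]
tool_rot: [2.221, 2.221, 0.001]
ft_force: [-1.4, 0.5, 3.4]
grip_width: 0.607
grip_force: 20.0
```

There is contact at +3.4 N, so I release and then rise straight up.

```bash
python3 -m inch '[{"slide":[0,0,0],"angular":[0,0,0],"claw":0.3},{"slide":[0,0,0],"angular":[0,0,0],"claw":0.5},{"slide":[0,0,0],"angular":[0,0,0],"claw":0.8},{"slide":[0,0,0],"angular":[0,0,0],"claw":0.8},{"slide":[0,0,0],"angular":[0,0,0],"claw":0.8},{"slide":[0,0,0],"angular":[0,0,0],"claw":0.8}]'
python3 -m inch '[{"slide":[0,0,-0.08],"angular":[0,0,0],"claw":0.8},{"slide":[0,0,-0.2],"angular":[0,0,0],"claw":0.8},{"slide":[0,0,-0.35],"angular":[0,0,0],"claw":0.8},{"slide":[-0.1,-0.01,-0.38],"angular":[0,0,0.2],"claw":0.4},{"slide":[-0.2,-0.02,-0.38],"angular":[0,0,0.4],"claw":0.2},{"slide":[-0.3,-0.02,-0.38],"angular":[0,0,0.6],"claw":0},{"slide":[-0.4,-0.02,-0.38],"angular":[0,0,0.8],"claw":0},{"slide":[-0.5,-0.02,-0.38],"angular":[0,0,1],"claw":0},{"slide":[-0.52,-0.02,-0.38],"angular":[0,0,1],"claw":0},{"slide":[-0.52,-0.02,-0.38],"angular":[0,0,1],"claw":0}]'
python3 - <<'E'
from h import *
s=ctrl.get_state();print(s["time"],s["position"],T_of(s)[:3,0],s["joint_positions"])
im,E=grab("wrist");save(im,"pics/w3.png");P=cloud(im,E)
im2,E2=grab("side");save(im2,"pics/s3.png",(235,115,395,235),5);P2=cloud(im2,E2)
for Q in(P,P2):
    x,y,z=Q[...,0],Q[...,1],Q[...,2]
    g=(z>.199)&(z<.212)&(abs(x-.52)<.05)&(abs(y+.082)<.04);print("bar",g.sum(),cv2.minAreaRect((Q[g][:,:2]*1000).astype(np.float32)) if g.sum()>5 else 0)
    t=(z>.208)&(z<.222)&(abs(x-.525)<.05)&(abs(y-.048)<.05);print("tin",t.sum(),Q[t].mean(0),cv2.minEnclosingCircle((Q[t][:,:2]*1000).astype(np.float32)) if t.sum()>5 else 0)
E
```

```text
time: 8.2
position: [0.5245, 0.0485, 0.2042]
tool_rot: [2.221, 2.221, -0.0]
ft_force: [-0.3, -0.1, -0.8]
grip_width: 0.89
grip_force: 0.0
time: 9.2
position: [0.5194, -0.0821, 0.2992]
tool_rot: [-2.72, -1.571, -0.0]
ft_force: [-0.4, 1.3, -0.3]
grip_width: 0.51
grip_force: 0.0
9.2 [ 0.51943436 -0.0820928   0.29920467] [4.99980018e-01 8.66036914e-01 2.14118757e-04] [ 1.23850534e-01  3.61582007e-02 -1.79369406e-02  1.66715503e+00
  3.87570649e-04  1.43835276e+00 -4.17701599e-01]
bar 1280 ((517.7224731445312, -83.30619812011719), (44.136627197265625, 13.018790245056152), 50.83696365356445)
tin 5786 [0.52169032 0.04359064 0.21528539] ((524.1993408203125, 49.156917572021484), 26.91843605041504)
bar 89 ((518.13232421875, -81.14366912841797), (45.17361068725586, 18.05009651184082), 48.47804641723633)
tin 332 [0.52365735 0.05411364 0.21557808] ((524.2760009765625, 51.803775787353516), 28.906768798828125)
```

View pics/w3.png

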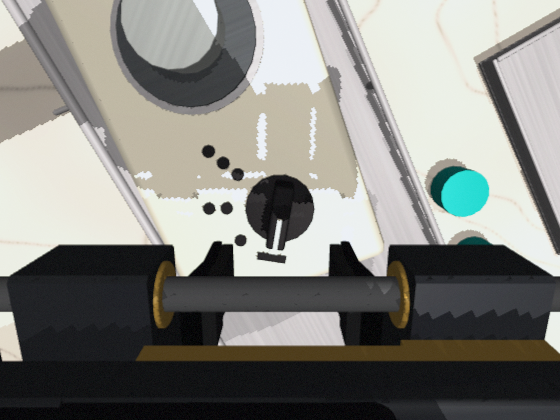

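View pics/s3.png

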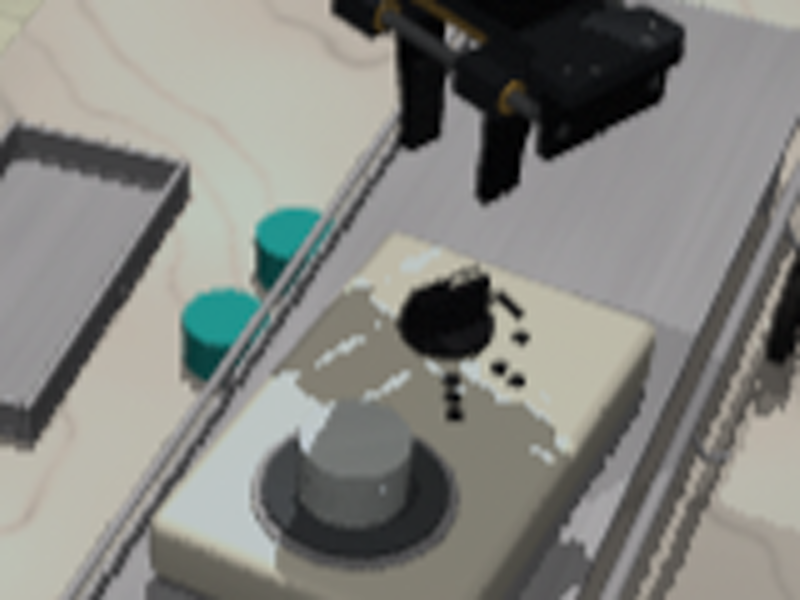

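The tin stands upright and centred on the plate: wrist (170,30), side crop (355,465). The pointer is at the off bar, wrist (272,258), with the two dots at wrist (218,208). I align the last 9° and descend on the bar.

```bash
python3 -m inch '[{"slide":[0,0,0],"angular":[0,0,0.25],"claw":0},{"slide":[0,0,0.1],"angular":[0,0,0.3],"claw":0},{"slide":[0,0,0.2],"angular":[0,0,0.3],"claw":0},{"slide":[0,0,0.3],"angular":[0,0,0.3],"claw":0},{"slide":[0,0,0.36],"angular":[0,0,0.3],"claw":0},{"slide":[0,0,0.38],"angular":[0,0,0.3],"claw":0},{"slide":[0,0,0.38],"angular":[0,0,0.3],"claw":0},{"slide":[0,0,0.38],"angular":[0,0,0.3],"claw":0}]'
python3 -m inch '[{"slide":[0,0,0],"angular":[0,0,0],"claw":-0.4},{"slide":[0,0,0],"angular":[0,0,0],"claw":-0.8},{"slide":[0,0,0],"angular":[0,0,0],"claw":-0.8},{"slide":[0,0,0],"angular":[0,0,0],"claw":-0.8},{"slide":[0,0,0],"angular":[0,0,0],"claw":-0.8},{"slide":[0,0,0],"angular":[0,0,0],"claw":-0.8},{"slide":[0,0,0],"angular":[0,0,0],"claw":-0.8},{"slide":[0,0,0],"angular":[0,0,0],"claw":-0.8}]' 20
```

```text
time: 10.1
position: [0.5203, -0.0813, 0.2055]
tool_rot: [2.834, 1.353, 0.003]
ft_force: [-0.3, -0.2, 1.0]
grip_width: 0.503
grip_force: 0.0
time: 10.9
position: [0.5192, -0.0813, 0.2044]
tool_rot: [-2.835, -1.352, 0.001]
ft_force: [-3.3, 1.2, 2.6]
grip_width: 0.144
grip_force: 20.0
```

```bash
for i in 1; do python3 -m inch '[{"slide":[0,0,0],"angular":[0,0,0.2],"claw":-0.8},{"slide":[0,0,0],"angular":[0,0,0.4],"claw":-0.8},{"slide":[0,0,0],"angular":[0,0,0.6],"claw":-0.8},{"slide":[0,0,0],"angular":[0,0,0.8],"claw":-0.8},{"slide":[0,0,0],"angular":[0,0,1],"claw":-0.8},{"slide":[0,0,0],"angular":[0,0,1],"claw":-0.8},{"slide":[0,0,0],"angular":[0,0,1],"claw":-0.8}]'; done
python3 -c "from h import *;s=ctrl.get_state();print(s['torque'],T_of(s)[:3,0],s['joint_positions'])"
```

```text
time: 11.6
position: [0.5197, -0.082, 0.2044]
tool_rot: [3.088, 0.576, 0.001]
ft_force: [-1.4, -0.7, 1.4]
grip_width: 0.146
grip_force: 20.0
[-0.09779013  0.29105332 -0.09085028] [9.32830006e-01 3.60316633e-01 3.22206864e-04] [ 1.03014196e-01  8.15858022e-02  2.74294652e-03  1.80914651e+00
  3.77448746e-04  1.25019977e+00 -1.09656002e+00]
```

```bash
python3 -m inch '[{"slide":[0,0,0],"angular":[0,0,0.2],"claw":-0.8},{"slide":[0,0,0],"angular":[0,0,0.4],"claw":-0.8},{"slide":[0,0,0],"angular":[0,0,0.6],"claw":-0.8},{"slide":[0,0,0],"angular":[0,0,0.8],"claw":-0.8},{"slide":[0,0,0],"angular":[0,0,1],"claw":-0.8},{"slide":[0,0,0],"angular":[0,0,1],"claw":-0.8},{"slide":[0,0,0],"angular":[0,0,1],"claw":-0.8}]'
python3 -m inch '[{"slide":[0,0,0],"angular":[0,0,0.2],"claw":-0.8},{"slide":[0,0,0],"angular":[0,0,0.4],"claw":-0.8},{"slide":[0,0,0],"angular":[0,0,0.6],"claw":-0.8},{"slide":[0,0,0],"angular":[0,0,0.67],"claw":-0.8},{"slide":[0,0,0],"angular":[0,0,0.67],"claw":-0.8},{"slide":[0,0,0],"angular":[0,0,0.67],"claw":-0.8}]'
python3 -c "from h import *;s=ctrl.get_state();print(s['torque'],np.degrees(np.arctan2(*T_of(s)[[1,0],0])))"
```

```text
time: 12.3
position: [0.5198, -0.0829, 0.2044]
tool_rot: [3.13, -0.242, 0.002]
ft_force: [0.4, -4.2, 1.1]
grip_width: 0.149
grip_force: 20.0
time: 12.9
position: [0.5196, -0.0835, 0.2044]
tool_rot: [3.039, -0.786, 0.002]
ft_force: [-0.4, -6.2, 1.7]
grip_width: 0.149
grip_force: 20.0
[-1.14705545  0.19842278  0.02967673] -29.00413365194365
```

Now I release, rise and check.

```bash
python3 -m inch '[{"slide":[0,0,0],"angular":[0,0,0],"claw":-0.4},{"slide":[0,0,0],"angular":[0,0,0],"claw":-0.2},{"slide":[0,0,0],"angular":[0,0,0],"claw":-0.2},{"slide":[0,0,0],"angular":[0,0,0],"claw":-0.2},{"slide":[0,0,-0.1],"angular":[0,0,0],"claw":-0.2},{"slide":[0,0,-0.25],"angular":[0,0,0],"claw":-0.2},{"slide":[0,0,-0.4],"angular":[0,0,0],"claw":-0.2},{"slide":[0,0,-0.5],"angular":[0,0,0],"claw":-0.2},{"slide":[0,0,-0.5],"angular":[0,0,0],"claw":-0.2},{"slide":[0,0,-0.5],"angular":[0,0,0],"claw":-0.2}]'
python3 - <<'E'
from h import *
im,E=grab("wrist");save(im,"pics/w4.png");P=cloud(im,E)
im2,E2=grab("side");P2=cloud(im2,E2);save(im2,"pics/s4.png")
for Q in(P,P2):
    x,y,z=Q[...,0],Q[...,1],Q[...,2]
    g=(z>.199)&(z<.212)&(abs(x-.52)<.05)&(abs(y+.082)<.04);print("bar",g.sum(),cv2.minAreaRect((Q[g][:,:2]*1000).astype(np.float32)) if g.sum()>5 else 0)
    t=(z>.208)&(z<.222)&(abs(x-.525)<.05)&(abs(y-.048)<.05);print("tin",t.sum(),cv2.minEnclosingCircle((Q[t][:,:2]*1000).astype(np.float32)) if t.sum()>5 else 0)
E
```

```text
time: 13.9
position: [0.5196, -0.0812, 0.3293]
tool_rot: [-3.041, 0.788, -0.001]
ft_force: [0.3, 0.2, -1.4]
grip_width: 0.399
grip_force: 0.0
bar 1049 ((518.07861328125, -83.39327239990234), (12.78140640258789, 44.80752182006836), 61.40436553955078)
tin 0 0
bar 92 ((518.0484619140625, -80.74588775634766), (14.845730781555176, 45.22377395629883), 59.75858688354492)
tin 335 ((523.9755249023438, 51.16204071044922), 27.998130798339844)
```

View pics/w4.png

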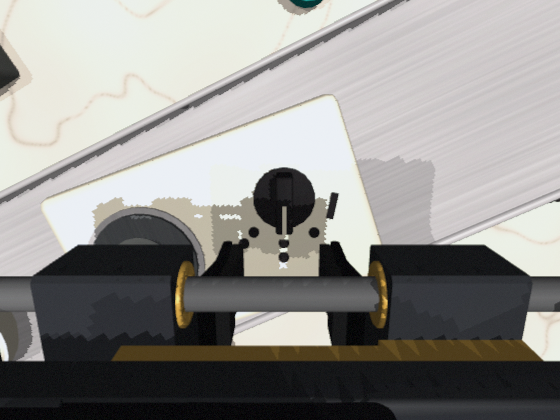

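View pics/s4.png

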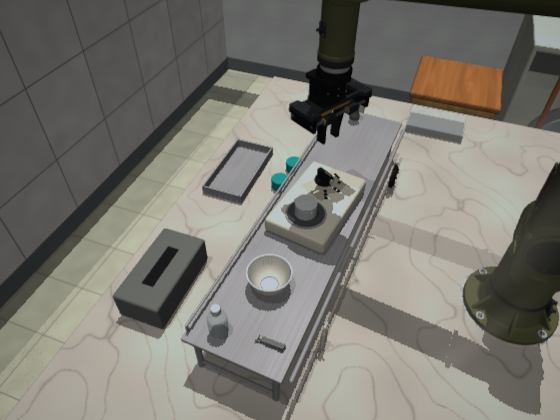

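The pointer at wrist (284,220) is aimed exactly at the two dots at (284,243) and (284,257). The tin stands on the plate at side (305,207), and nothing else has moved.

```bash
python3 -c "from bench import ctrl;print(ctrl.close_job())"
```

```text
the job is handed in; nothing more can be done
None
```

The job is handed in after about 14 s of robot time: the tin stands centred and upright on the warming plate, the dial points at the two-dot mark, and the other things look unmoved in the last pictures.

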